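Take the stamp caddy down from its keyhole studs

ROBOT

A 6-joint arm with a two-finger parallel gripper is mounted at the origin on the work surface; the furniture and walls round the work are solid. World frame = base frame: x ahead of the robot, y to its left, z up, the work surface at z = 0. Lengths are in m, angles in degrees, forces in N, time in s.
With the tool pointing down it reaches from about 0.375 to 0.975 m from the base axis. Payload 3.8 kg.
Tool frame: the origin (TCP) lies midway between the tips of the shut fingers; the grasp point (between the pads) lies 19 mm behind it (robot.grasp_offset is the distance from the TCP to the grasp point, in m); z points along the fingers, y is the line along which they close (so a half turn about z gives the same grasp; the last joint's range is limited). The gripper opens to 88 mm and grips with 3 to 60 N. Pads are 18 mm wide; open, the fingers measure 123 mm over their backs; the gripper's body (75 mm by 187 mm) begins 45 mm behind the grasp point.
Start: joints at [-67.202, 15.12, 91.902, -0, 72.978, -2.114], TCP at [0.284, -0.612, 0.205] pointing down, gripper open.
Joint ranges: [-150.88, 150.88], [-54.13, 125.18], [17.81, 147.31], [-75.09, 255.09], [0, 152.58], [-146.25, 146.25]. Speed limits (degrees/s): [147.25, 147.25, 180, 180, 180, 180].

INTERFACE

Orientations are given as a 3x3 rotation matrix whose columns are the frame's x, y, z axes.
In Python, from plant import robot gives the robot as it stands. The module is installed in compiled form; this text tells all that it offers.
- The arm moves only by the tool carry_out, never from a script. Its argument "increments" is a list of rows, each an object of numbers: "x", "y", "z": the shift along the tool's x, y, z scaled (see below); "ax", "ay", "az": the turn, a rotation vector about the tool's x, y, z scaled (see below); "jaw": the gripper command: -1 is fully open, 1 is shut, values between are in proportion. A call has exactly 5 rows; each row is the pose to reach, as a shift and turn from the pose commanded when the call began, along the tool's axes at that moment, turning the shorter way round; what a row does not reach only later rows make up. The controller multiplies each number of a shift by 300 mm and each number of a turn by 180 degrees. A row lasts 1/10 s, in which the tool goes at most 50 mm and 8.59 degrees, less where a joint would pass 70% of its speed; a pose out of reach is approached as far as the arm can. A call with a number of a shift or a turn outside -1 to 1 is refused whole. A call with a gripper value outside its range is refused whole. The fingers move at their own pace and stop on an object; "squeeze" is the grip in N (left out, the last holds). Time passes only in rows, so rows that repeat a pose let the fingers close, or fill a call up. It gives the time, the measured TCP pose, the force, the opening and the grip force at its end, in the units of the state.
- robot.get_obs(): the state, without advancing time (a new reading comes with each control period).
- robot.camera(name): name is "scene" or "top" or "wrist"; returns a dict with "frame" (420x560x3 uint8, red, green, blue), "camera_matrix" (3x3 intrinsics, pixels), "k1" (the pictures are not rectified: a ray, as slopes to the right and down, at radius r is drawn at 1 + k1 r^2 times it, then the intrinsics apply), "R" (3x3) and "t" (3): a world point X has camera coordinates R X + t; the wrist camera has in their place "hand_eye" (4x4, takes a point from camera to tool coordinates, whose origin is the TCP and whose axes are the flange's). Camera axes: x right, y down, z forward; pixel columns grow to the right and rows downward; lengths in m; the calibration is good to about 2 mm. A picture is of the moment at which its call begins: read the wrist's pose just before it. There is no depth.
- robot.job_done(): hands the job in; it is judged then, once.
The state is a dict: "t": time; "q": joint angles; "qd": joint speeds; "joint_efforts": joint torques, N m; "tcp_pos": TCP position; "tool_rot": TCP orientation; "force": force on the tool from outside, world axes, zero at the start; "torque": the same for the moment, N m; "opening": finger opening in m; "grip_force": force on a finger pad.
Only numpy, scipy, OpenCV 4.12 (cv2) and the standard library are available. Lean on these libraries where they do the work, as an engineer would, in place of code of your own. Each camera call takes 0.05 s, during which the arm holds its last target. There are 200 camera calls.

TASK

Bring the red caddy down from the tool board to the white tray. It hangs by two keyhole slots on headed studs: slide it straight up until the stud heads are in the wide ends of the slots, draw it off towards you, and carry it level, so that the stamp and the tin stay in it. Stand it gently, flat on the floor of the tray's empty far half, and let go; leave the blue caddy hanging and the lino block and paint tube lying as they are in the tray.

Things in the scene. Friction and masses are not known exactly. Their poses are not given: they have to be found in the camera images.
- red_caddy_handle (a point): centre of the red caddy's handle: rounded light-wood bar 18 thick (x), 20 high (z), 110 long (y) between two straps; grasp it across its thickness from above. It is midway over the caddy's footprint, 165 mm above its underside, 42 mm from the rear face of its back plate. Axes: z up, +x from the caddy's front to its back plate (to the board while it hangs), y along the handle
- red_caddy: open caddy of red sheet steel, 116 wide (y) x 84 deep (x); walls 55 mm high, back plate on the +x side 4 mm thick and 125 mm high, handle on top. Origin at the centre of its underside, axes as the handle's. 0.45 to 0.7 kg with its contents. It hangs with its underside 70 mm above the table
- red_caddy_slots (a point): midpoint between the wide ends of the two keyhole slots in the red caddy's back plate, on its rear face, 82 mm above its underside. The slots are 60 mm apart in y; wide end round, 25 mm across; above it a slot 11 mm wide. Hung, the stud necks sit in the slot tops, 26 mm above the centres of the wide ends, so the caddy must rise 26 mm (give or take 4) to come off
- tool_board: fixed plywood board standing on the table, 290 wide (y), 15 thick (x), 205 high, on two flat feet. Origin on the table under its middle; -x is its front, towards the robot. Four studs stick out of the front 178 mm above the table at y = -100, -40, 40, 100 mm: neck 8 mm dia, 7 mm long, then a head 16 mm dia, 5 mm thick. One caddy hangs at y = -70, the other at +70; handles about 50 mm before and 235 above the origin
- blue_caddy_handle (a point): centre of the handle of the other caddy: same build, same axes, hung alike beside the red one (24 mm between their sides) but painted blue, with an ink bottle in it. It stays on its studs. Which caddy is left or right varies
- rubber_stamp: wooden hand stamp 30 x 42 x 60 mm standing loose in the red caddy; origin at the centre of its underside
- pin_tin: round blue tin, 62 mm diameter x 28 mm, loose on the floor of the red caddy; origin at the centre of its underside
- tray_space (a point): middle of the tray's empty far half, on its inner floor, 6 mm above the table. Tray: white enamel, blue rim, fixed, 320 long (x) x 200 wide (y) outside, walls 6 mm thick and 22 mm high. Axes: +x along its length away from the robot, z up. Clear floor from this point: 76 mm to the wall at +x, 94 mm to either side wall, 90 mm to -x, where the lino block and tube lie
- desk_chest: fixed wooden drawer chest between the board and the tray, 223 mm high, in the straight way from one to the other: carry the caddy round its robot side. Origin at its base; seen from the robot it reaches 127 mm to the front (towards the robot) and to the back of the origin, 100 mm to the left, 85 mm to the right, and its open top drawer with knob 162 mm to the right
- lino_block: brown lino printing block 75 x 100 x 9 mm lying in the tray's near half; origin at the centre of its underside
- tube_ochre: white paint tube with an ochre label, 35 x 104 x 28 mm, lying in the tray's near half; origin at the centre of its underside
Not all that is in view belongs to the job. Of the things that look like the red_caddy, the largest one is meant.

How it is judged (in metres and radians):
On the way, in this order (a step that is already met when the one before it is completed fails the run):
1. the red caddy has been slid up its slots (at least 18 mm), still against the board (z of red_caddy_handle in the frame of tool_board between 0.253 and 0.275 m and x of red_caddy_handle in the frame of tool_board above -0.065 m and angle between red_caddy_handle's own z axis and vertical below 0.2 rad), for 0.02 s.
2. it has been drawn off the studs, clear of the board and about level (x of red_caddy_handle in the frame of tool_board below -0.075 m and contact force between red_caddy and tool_board below 0.05 N and angle between red_caddy_handle's own z axis and vertical below 0.35 rad and height (world z) of red_caddy_handle above 0.2 m), for 0.1 s.
At the end, for the whole second after the job is handed in: Red caddy released, at rest, upright (0.06 rad), flat on the tray's far half: handle centre within 55 mm of its middle (45 mm beyond it), 165 +/- 6 mm over the floor; stamp and tin in it; blue caddy and lino block not moved 20 mm, tube not 25 mm (x of red_caddy_handle in the frame of tray_space between -0.055 and 0.045 m and y of red_caddy_handle in the frame of tray_space between -0.055 and 0.055 m and z of red_caddy_handle in the frame of tray_space between 0.159 and 0.171 m and angle between red_caddy_handle's own z axis and vertical below 0.06 rad and linear speed of red_caddy below 0.02 m/s and angular speed of red_caddy below 0.1 rad/s and x of rubber_stamp in the frame of red_caddy between -0.045 and 0.045 m and y of rubber_stamp in the frame of red_caddy between -0.06 and 0.06 m and z of rubber_stamp in the frame of red_caddy between -0.005 and 0.06 m and x of pin_tin in the frame of red_caddy between -0.045 and 0.045 m and y of pin_tin in the frame of red_caddy between -0.06 and 0.06 m and z of pin_tin in the frame of red_caddy between -0.005 and 0.06 m and distance of each of blue_caddy_handle, lino_block from where it was at the start of the episode below 0.02 m and distance of tube_ochre from where it was at the start of the episode below 0.025 m); the robot touches nothing.
It fails at once if the red caddy tips (more than 0.5 rad from upright) (angle between red_caddy_handle's own z axis and vertical above 0.5 rad).
It fails at once if the red caddy is dropped: faster than 0.5 m/s within 30 mm above the tray's floor (z of red_caddy_handle in the frame of tray_space between 0.17 and 0.195 m and x of red_caddy_handle in the frame of tray_space between -0.12 and 0.12 m and y of red_caddy_handle in the frame of tray_space between -0.12 and 0.12 m and linear speed of red_caddy above 0.5 m/s).
It fails at once if the blue caddy is knocked (40 mm) (distance of blue_caddy_handle from where it was at the start of the episode above 0.04 m).
It also fails if it takes over 46 s, if anything falls off the work surface, if the arm or the gripper's body presses on something with over 40 N, if the wrist force passes 120 N, or if a joint passes its speed limit or range.

## Working session

There is one attempt and no reset: what is moved stays moved. The work goes in short steps, Python scripts to look and compute and a tool call to move; the robot and the scene stay as the last step left them, time stands still between calls to the robot, and variables do not carry over. Pictures are saved under pics/ and viewed, at most 10 in all, crops included, and the job is handed in when it is done.

Besides the shell and the picture viewer there is one more tool, called by a JSON object that holds its "api" and its "payload", one argument or row to a line. carry_out: Moves the arm, as the interface text tells. Shifts and turns lie within -1 to 1; 1 stands for 300 mm of shift or 180 degrees of turn. Its arguments: {"type":"object","properties":{"increments":{"type":"array","items":{"type":"object","properties":{"x":{"type":"number","minimum":-1,"maximum":1},"y":{"type":"number","minimum":-1,"maximum":1},"z":{"type":"number","minimum":-1,"maximum":1},"ax":{"type":"number","minimum":-1,"maximum":1},"ay":{"type":"number","minimum":-1,"maximum":1},"az":{"type":"number","minimum":-1,"maximum":1},"jaw":{"type":"number"}}}},"squeeze":{"type":"number"}},"required":["increments"]}

```bash
mkdir -p pics; cat > h.py <<'E'
import numpy as np, cv2
from plant import robot
def cam(n):
    o=robot.get_obs(); c=robot.camera(n); c['o']=o
    if n=='wrist':
        T=np.eye(4);T[:3,:3]=o['tool_rot'];T[:3,3]=o['tcp_pos']
        M=np.linalg.inv(T@np.array(c['hand_eye'])); c['R']=M[:3,:3];c['t']=M[:3,3]
    return c
def ray(c,uv):
    K=np.array(c['camera_matrix']);k=c['k1']
    d=np.array([k,0,0,0,0.])
    p=cv2.undistortPoints(np.array([[uv]],float),K,d)[0,0]
    R=np.array(c['R']);return -R.T@np.array(c['t']),R.T@np.array([p[0],p[1],1])
def plane(c,uv,z=None,ax=2):
    o,d=ray(c,uv);return o+d*(z-o[ax])/d[ax]
def tri(c1,u1,c2,u2):
    o1,d1=ray(c1,u1);o2,d2=ray(c2,u2)
    s=np.linalg.lstsq(np.c_[d1,-d2],o2-o1,rcond=None)[0]
    a,b=o1+d1*s[0],o2+d2*s[1];return (a+b)/2,np.linalg.norm(a-b)
def proj(c,X):
    K=np.array(c['camera_matrix']);R=np.array(c['R'])
    return cv2.projectPoints(np.array(X,float).reshape(-1,1,3),cv2.Rodrigues(R)[0],np.array(c['t'],float),K,np.array([c['k1'],0,0,0,0.]))[0].reshape(-1,2)
E
python3 - <<'E'
from h import *
import pickle
np.set_printoptions(precision=4,suppress=True)
d={}
for n in('scene','top','wrist'):
    c=cam(n);d[n]=c;cv2.imwrite(f'pics/{n}0.png',cv2.resize(c['frame'][:,:,::-1],(784,588)) if n!='wrist' else c['frame'][:,:,::-1])
    print(n,c['camera_matrix'],c['k1'],ray(c,(280,210)))
pickle.dump(d,open('d0.pkl','wb'));o=robot.get_obs();print(o['tool_rot'],o['t'],robot.grasp_offset)
E
```

```text
scene [[434.4138   0.     279.9152]
 [  0.     434.4138 211.8979]
 [  0.       0.       1.    ]] -0.07843052231169599 (array([-0.0447,  0.6233,  1.0682]), array([ 0.4864, -0.4326, -0.7592]))
top [[423.3448   0.     279.9836]
 [  0.     423.3448 207.9849]
 [  0.       0.       1.    ]] 0.014540390503716054 (array([0.3073, 0.128 , 1.4761]), array([ 0.1573,  0.0043, -0.9875]))
wrist [[310.7727   0.     270.3345]
 [  0.     310.7727 209.8388]
 [  0.       0.       1.    ]] 0.0211176310001287 (array([ 0.3527, -0.58  ,  0.3817]), array([-0.2489, -0.1487, -0.9575]))
[[ 0.9069  0.4213 -0.0007]
 [ 0.4213 -0.9069  0.0016]
 [ 0.0001 -0.0018 -1.    ]] 0.15 0.0187
```

View pics/scene0.png

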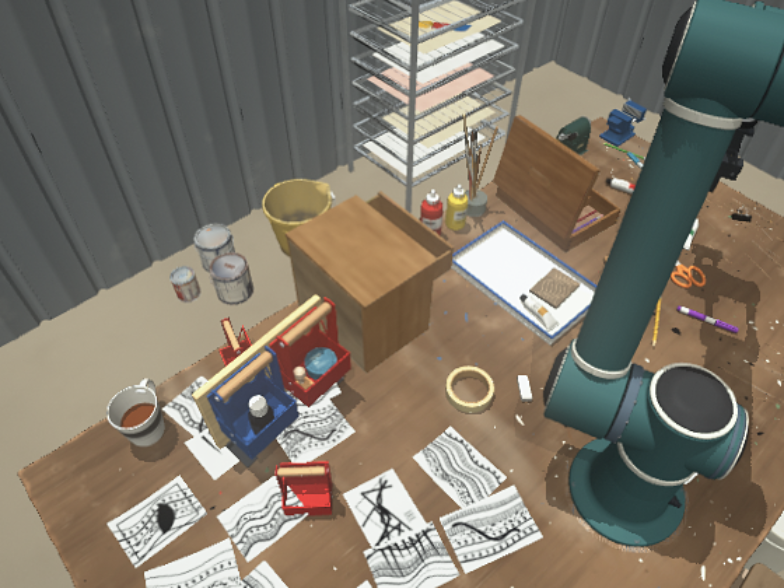

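View pics/top0.png

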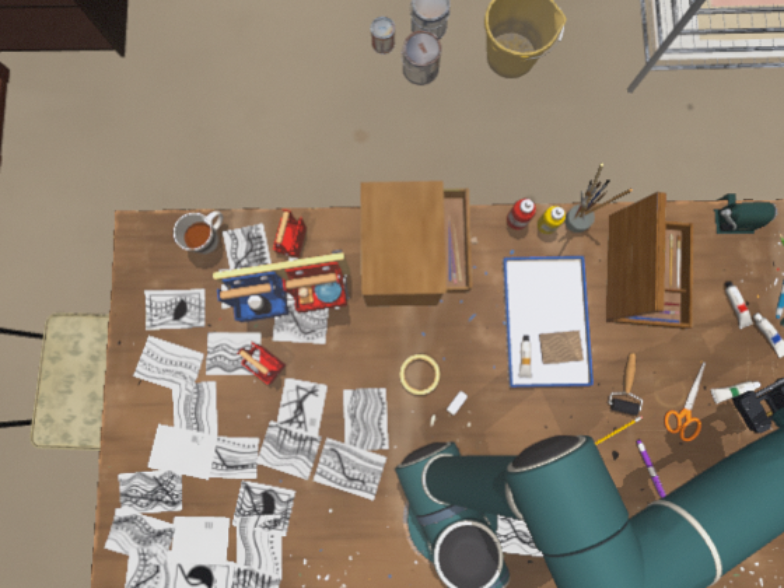

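The red candidates in the scene picture are the hung caddy at (305,345), a small one on the prints at (305,488), and a small one behind the board at (232,338). The hung one, beside the blue caddy and holding stamp and tin, is the largest and fits the description. I'll confirm it in an enlarged crop.

```bash
python3 - <<'E'
import pickle,cv2,numpy as np
d=pickle.load(open('d0.pkl','rb'))
t=d['top']['frame'][175:275,145:257,::-1];s=d['scene']['frame'][200:350,140:260,::-1]
a=cv2.resize(t,None,fx=3.5,fy=3.5,interpolation=cv2.INTER_CUBIC);b=cv2.resize(s,None,fx=3.33,fy=3.33,interpolation=cv2.INTER_CUBIC)
im=np.zeros((500,800,3),np.uint8);im[:a.shape[0],:a.shape[1]]=a;im[:b.shape[0],400:400+b.shape[1]]=b[:500,:400]
cv2.imwrite('pics/crop1.png',im)
E
```

```text
(no output)
```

View pics/crop1.png

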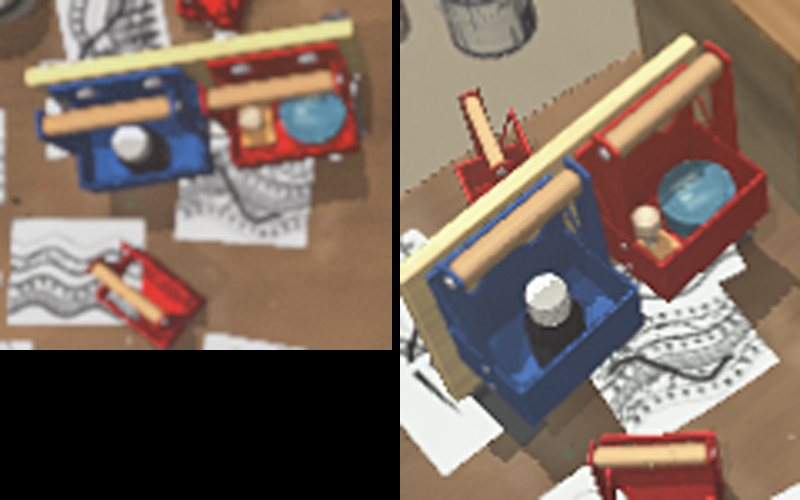

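The crop shows the hung red caddy on the right, with stamp and tin inside. Its handle runs from (207,98) to (333,84) in the top crop. The two small decoys are empty. Next I'll measure the handles, board, tray and chest.

```bash
python3 - <<'E'
from h import *
import pickle
np.set_printoptions(precision=4,suppress=True)
d=pickle.load(open('d0.pkl','rb'))
def blobs(n,lo,hi,roi,amin=40):
    f=cv2.cvtColor(d[n]['frame'],cv2.COLOR_RGB2HSV);m=cv2.inRange(f,lo,hi)
    x0,y0,x1,y1=roi;k=np.zeros_like(m);k[y0:y1,x0:x1]=m[y0:y1,x0:x1]
    N,l,s,c=cv2.connectedComponentsWithStats(k)
    out=[]
    for i in range(1,N):
        if s[i,4]>=amin:
            p=np.argwhere(l==i)[:,::-1].astype(np.float32);r=cv2.minAreaRect(p);b=cv2.boxPoints(r)
            b=sorted(b.tolist());a=np.array(b)
            out.append((s[i,4],c[i],np.mean(a[:2],0),np.mean(a[2:],0),r[1]))
    return out
# sample colours
for n,uv in(('top',(145+270//3.5,175+91//3.5)),('top',(145+100//3.5,175+115//3.5)),('top',(145+190//3.5,175+53//3.5)),('scene',(140+265//3.33,200+105//3.33))):
    u,v=map(int,uv);print(n,u,v,cv2.cvtColor(d[n]['frame'][v:v+1,u:u+1],cv2.COLOR_RGB2HSV))
wood=((8,70,140),(19,175,255));yel=((20,60,150),(35,180,255))
H={}
for n,roi in(('top',(145,175,257,235)),('scene',(140,200,260,300))):
  for nm,c in(('wood',wood),('yel',yel)):
    for b in blobs(n,*c,roi): print(n,nm,*b)
# tray blue rim outer
f=cv2.cvtColor(d['top']['frame'],cv2.COLOR_RGB2HSV);m=cv2.inRange(f,(105,90,60),(125,255,255));m[:,:350]=0;m[:,435:]=0;m[:175]=0;m[285:]=0
r=cv2.minAreaRect(np.argwhere(m)[:,::-1].astype(np.float32));B=cv2.boxPoints(r)
P=np.array([plane(d['top'],b,.022) for b in B]);print('tray',B,P,P.mean(0))
# chest top corners from viewed top picture
for uv in((361,181),(442,181),(443,294),(363,295)):
    print('chest',plane(d['top'],np.array(uv)/1.4,.223))
E
```

```text
top 222 201 [[[ 15 117 221]]]
top 173 207 [[[ 16 116 224]]]
top 199 190 [[[ 28  80 230]]]
scene 219 231 [[[ 16 103 226]]]
top wood 60 [195.7667 182.4667] [190.1086 176.7195] [201.0136 188.7149] (16.211414337158203, 8.07207202911377)
top wood 257 [235.2646 178.2957] [214.6462 179.8732] [256.113  176.3189] (8.625515937805176, 41.61882781982422)
top wood 316 [220.6551 203.2785] [204.5978 208.9853] [240.8325 203.5501] (18.74034309387207, 36.64009094238281)
top wood 210 [174.8333 207.4952] [156.7284 210.2797] [192.2635 204.6689] (5.978565692901611, 35.97536849975586)
top wood 337 [158.3739 225.0297] [147.  220.5] [175.  220.5] (27.0, 28.0)
top wood 59 [253.3051 228.0169] [250.  228.5] [256.  228.5] (11.0, 6.0)
top yel 439 [199.2073 189.426 ] [151.8161 196.8175] [245.2008 182.291 ] (5.2919135093688965, 94.50785827636719)
scene wood 201 [252.5224 205.9104] [240.  208.5] [259.  208.5] (17.0, 19.0)
scene wood 333 [192.7598 230.0871] [177.4615 241.1923] [213.9231 216.8846] (10.261954307556152, 43.82131576538086)
scene wood 278 [218.705  229.6727] [203.2945 242.6936] [234.4368 216.1649] (7.0767
[... 422 characters left out ...]
7.973 ] [262.9865 276.4189] (14.53095531463623, 13.7172212600708)
scene wood 54 [218.     273.1111] [213.75 269.25] [220.25 275.75] (9.192387580871582, 7.77817440032959)
scene wood 104 [254.5385 294.5769] [247.  292.5] [259.  292.5] (13.0, 12.0)
scene yel 400 [188.1025 243.2825] [139.7535 289.6991] [223.2852 207.2248] (14.916497230529785, 117.3863525390625)
tray [[359.2643 179.2868]
 [418.2668 176.3367]
 [423.192  274.8404]
 [364.1895 277.7905]] [[ 0.6435 -0.1458  0.022 ]
 [ 0.6504 -0.3528  0.022 ]
 [ 0.309  -0.3458  0.022 ]
 [ 0.3021 -0.1466  0.022 ]] [ 0.4762 -0.2478  0.022 ]
chest [0.7609 0.1979 0.223 ]
chest [0.7576 0.0191 0.223 ]
chest [0.5051 0.0244 0.223 ]
chest [0.5058 0.1956 0.223 ]
```

```bash
python3 - <<'E'
from h import *
import pickle
np.set_printoptions(precision=4,suppress=True)
d=pickle.load(open('d0.pkl','rb'));T,S=d['top'],d['scene']
print('blue',tri(T,(174.83,207.5),S,(174.24,266.7)))
f=cv2.cvtColor(T['frame'],cv2.COLOR_RGB2HSV);m=cv2.inRange(f,(8,70,140),(19,175,255))
k=np.zeros_like(m)
for u in range(200,245):   # band around the handle line
    v=203-4/36*(u-204); k[int(round(v-4)):int(round(v+4))+1,u]=255
p=np.argwhere(m&k)[:,::-1].astype(np.float32);r=cv2.minAreaRect(p);print(r,cv2.boxPoints(r))
print(p.mean(0),'red',tri(T,r[0],S,(218.9,229.5)), plane(T,r[0],.235),plane(S,(218.9,229.5),.235),plane(S,(203.3,242.7),.235),plane(S,(234.4,216.2),.235))
print('red ends top',plane(T,(204.1,203),.235),plane(T,(240.1,199),.235))
a,b=plane(T,(151.8,196.8),.205),plane(T,(245.2,182.3),.205);print('board',a,b,np.linalg.norm(a-b),np.degrees(np.arctan2((a-b)[1],(a-b)[0])))
a,b=plane(T,(156.7,210.3),.235),plane(T,(192.3,204.7),.235);print('blueends',a,b)
# tray inner white extents
w=cv2.inRange(f,(0,0,200),(179,40,255));w[:,:355]=0;w[:,430:]=0;w[:175]=0;w[285:]=0
q=np.argwhere(w)[:,::-1].astype(np.float32);c=cv2.boxPoints(cv2.minAreaRect(q));print(c,np.array([plane(T,x,.006) for x in c]))
E
```

```text
blue (array([0.5167, 0.4445, 0.2386]), np.float64(0.0015297382905033188))
((221.9156494140625, 200.93765258789062), (7.9609375, 36.64009094238281), 81.46923065185547) [[203.2078 199.7188]
 [239.4425 194.2836]
 [240.6235 202.1565]
 [204.3888 207.5917]]
[221.3219 200.3348] red (array([0.534 , 0.3051, 0.2424]), np.float64(0.00011422610489037548)) [0.5353 0.3061 0.235 ] [0.5392 0.3023 0.235 ] [0.5312 0.3539 0.235 ] [0.5481 0.2481 0.235 ]
red ends top [0.53   0.3591 0.235 ] [0.5403 0.2519 0.235 ]
board [0.5574 0.5249 0.205 ] [0.5979 0.2391 0.205 ] 0.2886349032018595 98.06737521995173
blueends [0.5104 0.4997 0.235 ] [0.5254 0.3942 0.235 ]
[[361.3619 187.0878]
 [414.9403 184.2175]
 [419.6945 272.9628]
 [366.1161 275.8331]] [[ 0.6188 -0.155   0.006 ]
 [ 0.6258 -0.3445  0.006 ]
 [ 0.3155 -0.3396  0.006 ]
 [ 0.3085 -0.1565  0.006 ]]
```

{"api": "carry_out", "payload": {
  "increments": [
    {"x": 0.09, "y": -0.1, "z": -0.07, "az": -0.04, "jaw": -1},
    {"x": 0.18, "y": -0.2, "z": -0.15, "az": -0.08, "jaw": -1},
    {"x": 0.28, "y": -0.31, "z": -0.22, "az": -0.12, "jaw": -1},
    {"x": 0.37, "y": -0.41, "z": -0.3, "az": -0.16, "jaw": -1},
    {"x": 0.46, "y": -0.52, "z": -0.37, "az": -0.2, "jaw": -1}
  ]
}}

```text
$.increments[0]: bad value
```

```bash
cat >> h.py <<'E'
def rel(P=None,yaw=None):
    "tool-unit shift to world TCP P and az to bring tool x to yaw (deg)"
    o=robot.get_obs();R=np.array(o['tool_rot']);p=np.array(o['tcp_pos'])
    y0=np.degrees(np.arctan2(R[1,0],R[0,0]))
    print('t',round(o['t'],2),'p',p.round(4),'yaw',round(y0,2),'tilt',np.degrees(np.arccos(-R[2,2])).round(2),'q',np.round(o['q'],1),'F',np.round(o['force'],1),'op',round(o['opening'],4),'grip',round(o['grip_force'],1))
    if P is not None: print('shift',(R.T@(np.array(P)-p)/.3).round(3),'az',None if yaw is None else round(-(yaw-y0)/180,4))
E
python3 -c "
from h import *
rel((.40,-.1,.32),98.07);rel((.535,.306,.32),98.07)"
```

```text
t 0.15 p [ 0.2841 -0.6116  0.2044] yaw 24.91 tilt 0.1 q [-67.2  15.2  92.   -0.   73.   -2.1] F [-0.1  0.6 -0.6] op 0.0884 grip 0.0
shift [ 1.069 -1.385 -0.383] az -0.4064
t 0.15 p [ 0.2841 -0.6116  0.2044] yaw 24.91 tilt 0.1 q [-67.2  15.2  92.   -0.   73.   -2.1] F [-0.1  0.6 -0.6] op 0.0884 grip 0.0
shift [ 2.047 -2.422 -0.381] az -0.4064
```

{"api": "carry_out", "payload": {
  "increments": [
    {"x": 0.09, "y": -0.1, "z": -0.07, "ax": 0, "ay": 0, "az": -0.04, "jaw": -1},
    {"x": 0.18, "y": -0.2, "z": -0.15, "ax": 0, "ay": 0, "az": -0.08, "jaw": -1},
    {"x": 0.28, "y": -0.31, "z": -0.22, "ax": 0, "ay": 0, "az": -0.12, "jaw": -1},
    {"x": 0.37, "y": -0.41, "z": -0.3, "ax": 0, "ay": 0, "az": -0.16, "jaw": -1},
    {"x": 0.46, "y": -0.52, "z": -0.37, "ax": 0, "ay": 0, "az": -0.2, "jaw": -1}
  ]
}}

```text
t: 0.65
tcp_pos: [0.344, -0.411, 0.3171]
tool_rot: [[0.482, 0.876, 0.0], [0.876, -0.482, 0.0], [0.0, 0.0, -1.0]]
force: [0.8, 0.8, 1.1]
opening: 0.0883
grip_force: 0.0
```

```bash
python3 -c "
from h import *
rel((.40,-.18,.32),98.07)"
```

```text
t 0.65 p [ 0.344  -0.411   0.3171] yaw 61.19 tilt 0.01 q [-52.7  -2.9 100.1   0.   82.8 -23.9] F [0.8 0.8 1.1] op 0.0883 grip 0.0
shift [ 0.765 -0.208 -0.009] az -0.2049
```

{"api": "carry_out", "payload": {
  "increments": [
    {"x": 0.15, "y": -0.04, "z": 0, "ax": 0, "ay": 0, "az": -0.04, "jaw": -1},
    {"x": 0.3, "y": -0.08, "z": 0, "ax": 0, "ay": 0, "az": -0.08, "jaw": -1},
    {"x": 0.46, "y": -0.12, "z": 0, "ax": 0, "ay": 0, "az": -0.12, "jaw": -1},
    {"x": 0.61, "y": -0.16, "z": 0, "ax": 0, "ay": 0, "az": -0.16, "jaw": -1},
    {"x": 0.76, "y": -0.2, "z": 0, "ax": 0, "ay": 0, "az": -0.205, "jaw": -1}
  ]
}}

```text
t: 1.15
tcp_pos: [0.402, -0.1823, 0.3163]
tool_rot: [[-0.141, 0.99, 0.0], [0.99, 0.141, 0.0], [-0.0, 0.0, -1.0]]
force: [-0.2, -0.4, 0.3]
opening: 0.0878
grip_force: 0.0
```

```bash
python3 -c "
from h import *
rel((.44,.06,.33),98.07)"
```

```text
t 1.15 p [ 0.402  -0.1823  0.3163] yaw 98.1 tilt 0.02 q [-27.6 -13.8 109.7   0.   84.1 -35.7] F [-0.2 -0.4  0.3] op 0.0878 grip 0.0
shift [ 0.782  0.239 -0.046] az 0.0002
```

{"api": "carry_out", "payload": {
  "increments": [
    {"x": 0.15, "y": 0.05, "z": -0.01, "ax": 0, "ay": 0, "az": 0, "jaw": -1},
    {"x": 0.3, "y": 0.1, "z": -0.02, "ax": 0, "ay": 0, "az": 0, "jaw": -1},
    {"x": 0.46, "y": 0.15, "z": -0.03, "ax": 0, "ay": 0, "az": 0, "jaw": -1},
    {"x": 0.62, "y": 0.2, "z": -0.04, "ax": 0, "ay": 0, "az": 0, "jaw": -1},
    {"x": 0.78, "y": 0.24, "z": -0.05, "ax": 0, "ay": 0, "az": 0, "jaw": -1}
  ]
}}

```text
t: 1.65
tcp_pos: [0.4415, 0.0591, 0.3314]
tool_rot: [[-0.136, 0.991, 0.001], [0.991, 0.136, -0.0], [-0.0, 0.0, -1.0]]
force: [0.9, -0.2, -0.5]
opening: 0.088
grip_force: 0.0
```

```bash
python3 -c "
from h import *
rel((.49,.27,.33),98.07)"
```

```text
t 1.65 p [0.4415 0.0591 0.3314] yaw 97.81 tilt 0.03 q [  4.4 -13.5 107.9  -0.   85.6  -3.4] F [ 0.9 -0.2 -0.5] op 0.088 grip 0.0
shift [0.675 0.256 0.005] az -0.0015
```

Then look with the wrist camera from in front of the handle.

{"api": "carry_out", "payload": {
  "increments": [
    {"x": 0.13, "y": 0.05, "z": 0, "ax": 0, "ay": 0, "az": 0, "jaw": -1},
    {"x": 0.27, "y": 0.1, "z": 0, "ax": 0, "ay": 0, "az": 0, "jaw": -1},
    {"x": 0.4, "y": 0.15, "z": 0, "ax": 0, "ay": 0, "az": 0, "jaw": -1},
    {"x": 0.54, "y": 0.2, "z": 0, "ax": 0, "ay": 0, "az": 0, "jaw": -1},
    {"x": 0.675, "y": 0.255, "z": 0, "ax": 0, "ay": 0, "az": 0, "jaw": -1}
  ]
}}

```text
t: 2.15
tcp_pos: [0.4897, 0.27, 0.3312]
tool_rot: [[-0.136, 0.991, -0.0], [0.991, 0.136, -0.0], [-0.0, -0.0, -1.0]]
force: [0.2, 0.1, 0.9]
opening: 0.0883
grip_force: 0.0
```

```bash
python3 - <<'E'
from h import *
import pickle
np.set_printoptions(precision=4,suppress=True)
rel((.537,.306,.26),98.07);c=cam('wrist');pickle.dump(c,open('w1.pkl','wb'))
o=np.array(c['frame'][:,:,::-1])
for p in proj(c,[(.537,.306,.235),(.5777,.382,.205)]): print(p); cv2.circle(o,tuple(int(x) for x in p),3,(0,255,0),-1)
cv2.imwrite('pics/w1.png',o)
E
```

```text
t 2.15 p [0.4897 0.27   0.3312] yaw 97.84 tilt 0.02 q [26.3 -0.5 96.3 -0.  84.2 18.5] F [0.2 0.1 0.9] op 0.0883 grip 0.0
shift [0.097 0.173 0.237] az -0.0013
[327.5168 169.9693]
[381.9619  87.9706]
```

View pics/w1.png

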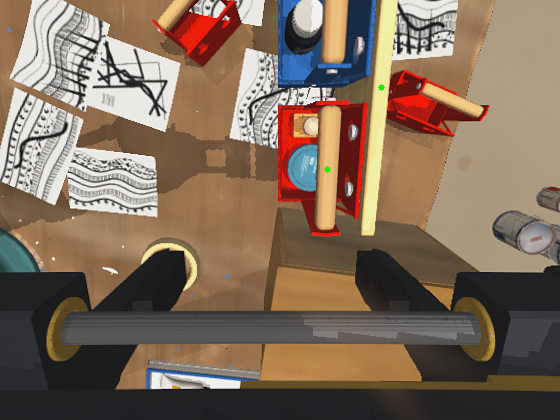

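The handle shows at (327,103)–(326,230), and its centre agrees with the prediction to about 3 mm. Going down onto it.

{"api": "carry_out", "payload": {
  "increments": [
    {"x": 0.05, "y": 0.09, "z": 0.05, "ax": 0, "ay": 0, "az": 0, "jaw": -1},
    {"x": 0.105, "y": 0.174, "z": 0.12, "ax": 0, "ay": 0, "az": -0.001, "jaw": -1},
    {"x": 0.105, "y": 0.174, "z": 0.21, "ax": 0, "ay": 0, "az": -0.001, "jaw": -1},
    {"x": 0.105, "y": 0.174, "z": 0.3, "ax": 0, "ay": 0, "az": -0.001, "jaw": -0.6},
    {"x": 0.105, "y": 0.174, "z": 0.37, "ax": 0, "ay": 0, "az": -0.001, "jaw": -0.4}
  ]
}}

```text
t: 2.7
tcp_pos: [0.5365, 0.306, 0.2177]
tool_rot: [[-0.139, 0.99, -0.003], [0.99, 0.139, -0.001], [-0.001, -0.003, -1.0]]
force: [-0.4, -0.6, 0.7]
opening: 0.0741
grip_force: 0.0
```

```bash
python3 - <<'E'
from h import *
rel((.537,.308,.219),98.07)
E
```

```text
t 2.7 p [0.5365 0.306  0.2177] yaw 98.01 tilt 0.17 q [27.4  8.7 98.3 -0.  73.2 19.4] F [-0.4 -0.6  0.7] op 0.0741 grip 0.0
shift [ 0.006  0.002 -0.004] az -0.0003
```

{"api": "carry_out", "payload": {
  "increments": [
    {"x": 0, "y": 0, "z": 0, "ax": 0, "ay": 0, "az": 0, "jaw": 0.3},
    {"x": 0, "y": 0, "z": 0, "ax": 0, "ay": 0, "az": 0, "jaw": 0.5},
    {"x": 0, "y": 0, "z": 0, "ax": 0, "ay": 0, "az": 0, "jaw": 1},
    {"x": 0, "y": 0, "z": 0, "ax": 0, "ay": 0, "az": 0, "jaw": 1},
    {"x": 0, "y": 0, "z": 0, "ax": 0, "ay": 0, "az": 0, "jaw": 1}
  ],
  "squeeze": 35
}}

```text
t: 3.2
tcp_pos: [0.5381, 0.3068, 0.222]
tool_rot: [[-0.139, 0.99, 0.002], [0.99, 0.139, 0.001], [0.001, 0.002, -1.0]]
force: [-0.0, 0.7, 0.5]
opening: 0.0345
grip_force: 0.0
```

{"api": "carry_out", "payload": {
  "increments": [
    {"x": 0, "y": 0, "z": 0, "ax": 0, "ay": 0, "az": 0, "jaw": 1},
    {"x": 0, "y": 0, "z": 0, "ax": 0, "ay": 0, "az": 0, "jaw": 1},
    {"x": 0, "y": 0, "z": 0, "ax": 0, "ay": 0, "az": 0, "jaw": 1},
    {"x": 0, "y": 0, "z": 0, "ax": 0, "ay": 0, "az": 0, "jaw": 1},
    {"x": 0, "y": 0, "z": 0, "ax": 0, "ay": 0, "az": 0, "jaw": 1}
  ],
  "squeeze": 35
}}

```text
t: 3.7
tcp_pos: [0.5373, 0.3064, 0.2203]
tool_rot: [[-0.139, 0.99, -0.0], [0.99, 0.139, -0.0], [-0.0, -0.0, -1.0]]
force: [-0.2, -0.6, -0.1]
opening: 0.0008
grip_force: 0.0
```

The fingers closed on nothing, so I'll look.

```bash
python3 - <<'E'
from h import *
import pickle
w=cam('wrist')['frame'];s=cam('scene')['frame'][190:330,130:270];t=cam('top')['frame'][160:260,140:270]
im=np.zeros((600,800,3),np.uint8)
a=cv2.resize(w,(400,300));im[:300,:400]=a
im[:400,400:]=cv2.resize(s,(400,400));im[300:600,:390]=cv2.resize(t,(390,300))
cv2.imwrite('pics/m1.png',im[:,:,::-1])
E
```

```text
(no output)
```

View pics/m1.png

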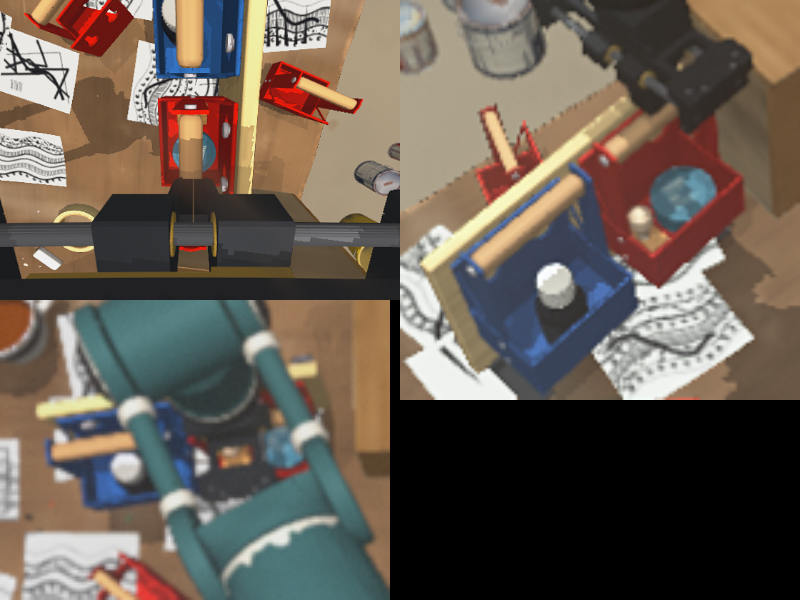

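```bash
python3 - <<'E'
from h import *
np.set_printoptions(precision=4,suppress=True)
w=cam('wrist');s=cam('scene');o=w['o'];p=np.array(o['tcp_pos']);g=p+[0,0,.0187]
rel()
im=np.zeros((600,800,3),np.uint8)
for c,off,roi,nm in((w,0,(160,180,400,400),'w'),(s,400,(185,195,265,275),'s')):
    x0,y0,x1,y1=roi;k=400/(x1-x0);a=cv2.resize(c['frame'][y0:y1,x0:x1],None,fx=k,fy=k)
    for X,col in((p,(0,255,0)),(g,(255,0,255)),((.537,.306,.235),(255,255,0))):
        q=proj(c,X)[0];print(nm,q);cv2.circle(a,(int((q[0]-x0)*k),int((q[1]-y0)*k)),4,col,-1)
    im[:a.shape[0],off:off+a.shape[1]]=a
cv2.imwrite('pics/m2.png',im[:,:,::-1])
E
```

```text
t 3.95 p [0.5374 0.3064 0.2203] yaw 97.99 tilt 0.0 q [27.4  8.6 98.2 -0.  73.3 19.4] F [-0.5 -0.3  0.2] op 0.0006 grip 0.0
w [268.3952 242.9515]
w [268.2115 256.0461]
w [267.582  253.6466]
s [218.5786 234.5299]
s [217.7997 229.8363]
s [218.1964 230.8405]
```

View pics/m2.png

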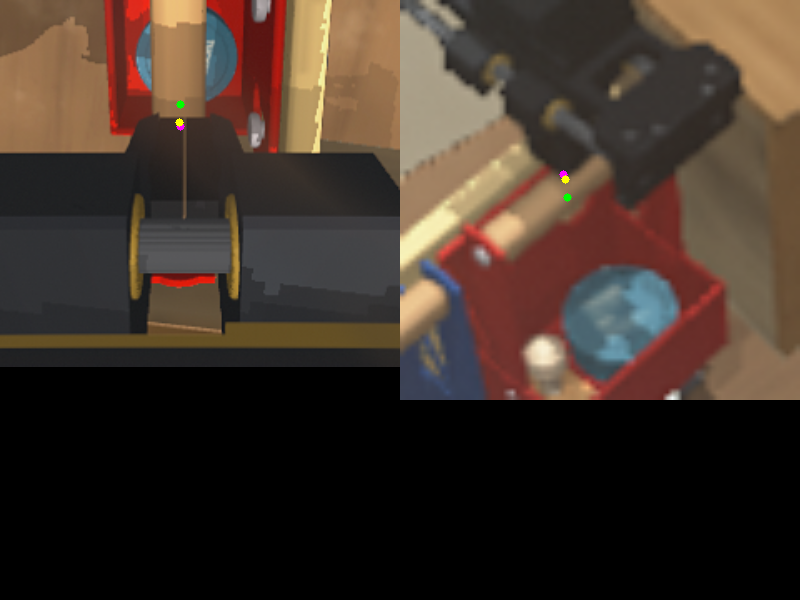

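```bash
python3 - <<'E'
from h import *
import pickle
c=pickle.load(open('w1.pkl','rb'));o=c['o'];R=np.array(o['tool_rot']);p=np.array(o['tcp_pos'])
for z in(0,-.0187,-.03,-.04):
  print(z,proj(c,[p+R@np.array(v) for v in((.009,.044,z),(.009,-.044,z),(.009,.0615,z),(.009,-.0615,z))]).round(0).tolist())
cv2.imwrite('pics/w1z.png',cv2.resize(c['frame'][200:360,40:520,::-1],None,fx=1.66,fy=1.66,interpolation=cv2.INTER_CUBIC))
E
```

```text
0 [[341.0, 229.0], [196.0, 229.0], [370.0, 229.0], [167.0, 229.0]]
-0.0187 [[348.0, 241.0], [188.0, 241.0], [380.0, 241.0], [156.0, 241.0]]
-0.03 [[354.0, 250.0], [183.0, 250.0], [388.0, 250.0], [148.0, 250.0]]
-0.04 [[359.0, 258.0], [177.0, 258.0], [395.0, 258.0], [141.0, 258.0]]
```

View pics/w1z.png

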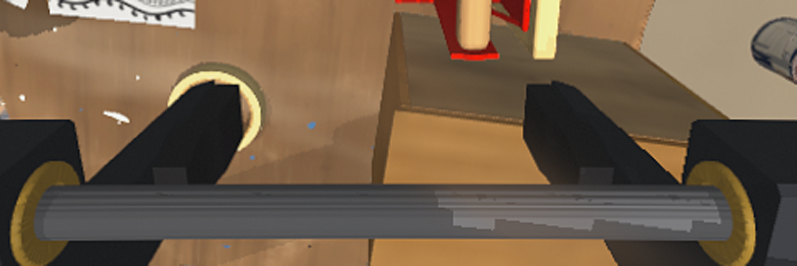

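At w1 the visible fingertips at (185,251) and (357,251), and their 172 px spacing, put the real tips about 29 mm behind the reported TCP. The tips have therefore closed just above the handle, so I'll open and go about 30 mm lower.

{"api": "carry_out", "payload": {
  "increments": [
    {"x": 0, "y": 0, "z": 0, "ax": 0, "ay": 0, "az": 0, "jaw": -0.2},
    {"x": 0, "y": 0, "z": 0, "ax": 0, "ay": 0, "az": 0, "jaw": -0.2},
    {"x": 0, "y": 0, "z": 0, "ax": 0, "ay": 0, "az": 0, "jaw": -0.2},
    {"x": 0, "y": 0, "z": 0, "ax": 0, "ay": 0, "az": 0, "jaw": -0.2},
    {"x": 0, "y": 0, "z": 0, "ax": 0, "ay": 0, "az": 0, "jaw": -0.2}
  ]
}}

```text
t: 4.45
tcp_pos: [0.5374, 0.3065, 0.2204]
tool_rot: [[-0.139, 0.99, -0.0], [0.99, 0.139, -0.0], [-0.0, -0.0, -1.0]]
force: [0.7, 0.3, -0.1]
opening: 0.0385
grip_force: 0.0
```

{"api": "carry_out", "payload": {
  "increments": [
    {"x": 0, "y": 0, "z": 0.02, "ax": 0, "ay": 0, "az": 0, "jaw": -0.2},
    {"x": 0, "y": 0, "z": 0.04, "ax": 0, "ay": 0, "az": 0, "jaw": -0.2},
    {"x": 0, "y": 0, "z": 0.06, "ax": 0, "ay": 0, "az": 0, "jaw": -0.2},
    {"x": 0, "y": 0, "z": 0.08, "ax": 0, "ay": 0, "az": 0, "jaw": -0.2},
    {"x": 0, "y": 0, "z": 0.1, "ax": 0, "ay": 0, "az": 0, "jaw": -0.2}
  ]
}}

```text
t: 4.95
tcp_pos: [0.5372, 0.3063, 0.1895]
tool_rot: [[-0.139, 0.99, -0.001], [0.99, 0.139, -0.0], [-0.0, -0.001, -1.0]]
force: [0.9, 0.1, 0.2]
opening: 0.0527
grip_force: 0.0
```

{"api": "carry_out", "payload": {
  "increments": [
    {"x": 0, "y": 0, "z": 0, "ax": 0, "ay": 0, "az": 0, "jaw": 1},
    {"x": 0, "y": 0, "z": 0, "ax": 0, "ay": 0, "az": 0, "jaw": 1},
    {"x": 0, "y": 0, "z": 0, "ax": 0, "ay": 0, "az": 0, "jaw": 1},
    {"x": 0, "y": 0, "z": 0, "ax": 0, "ay": 0, "az": 0, "jaw": 1},
    {"x": 0, "y": 0, "z": 0, "ax": 0, "ay": 0, "az": 0, "jaw": 1}
  ],
  "squeeze": 35
}}

```text
t: 5.45
tcp_pos: [0.5366, 0.3065, 0.191]
tool_rot: [[-0.139, 0.99, -0.001], [0.99, 0.139, 0.0], [0.0, -0.001, -1.0]]
force: [-3.2, -0.7, 3.1]
opening: 0.0178
grip_force: 35.0
```

{"api": "carry_out", "payload": {
  "increments": [
    {"x": 0, "y": 0, "z": -0.017, "ax": 0, "ay": 0, "az": 0, "jaw": 1},
    {"x": 0, "y": 0, "z": -0.035, "ax": 0, "ay": 0, "az": 0, "jaw": 1},
    {"x": 0, "y": 0, "z": -0.053, "ax": 0, "ay": 0, "az": 0, "jaw": 1},
    {"x": 0, "y": 0, "z": -0.07, "ax": 0, "ay": 0, "az": 0, "jaw": 1},
    {"x": 0, "y": 0, "z": -0.087, "ax": 0, "ay": 0, "az": 0, "jaw": 1}
  ],
  "squeeze": 40
}}

```text
t: 5.95
tcp_pos: [0.5371, 0.3063, 0.2166]
tool_rot: [[-0.139, 0.99, -0.001], [0.99, 0.139, -0.0], [-0.0, -0.001, -1.0]]
force: [-0.7, 0.2, -5.1]
opening: 0.0176
grip_force: 40.0
```

{"api": "carry_out", "payload": {
  "increments": [
    {"x": 0, "y": 0, "z": 0, "ax": 0, "ay": 0, "az": 0, "jaw": 1},
    {"x": 0, "y": 0, "z": 0, "ax": 0, "ay": 0, "az": 0, "jaw": 1},
    {"x": 0, "y": 0, "z": 0, "ax": 0, "ay": 0, "az": 0, "jaw": 1},
    {"x": 0, "y": 0, "z": 0, "ax": 0, "ay": 0, "az": 0, "jaw": 1},
    {"x": 0, "y": 0, "z": 0, "ax": 0, "ay": 0, "az": 0, "jaw": 1}
  ]
}}

```text
t: 6.45
tcp_pos: [0.5372, 0.3064, 0.2163]
tool_rot: [[-0.139, 0.99, -0.0], [0.99, 0.139, -0.0], [-0.0, -0.0, -1.0]]
force: [-2.8, -0.4, -3.8]
opening: 0.0176
grip_force: 40.0
```

```bash
python3 - <<'E'
from h import *
rel()
s=cam('scene')['frame'][190:330,130:270]
c=cam('wrist')['frame']
im=np.zeros((450,800,3),np.uint8);im[:400,400:]=cv2.resize(s,(400,400),interpolation=cv2.INTER_CUBIC);im[:300,:400]=cv2.resize(c,(400,300))
cv2.imwrite('pics/l1.png',im[:,:,::-1])
E
```

```text
t 6.45 p [0.5372 0.3064 0.2163] yaw 97.99 tilt 0.02 q [27.4  8.7 98.4  0.  72.9 19.4] F [-2.8 -0.4 -3.8] op 0.0176 grip 40.0
```

View pics/l1.png

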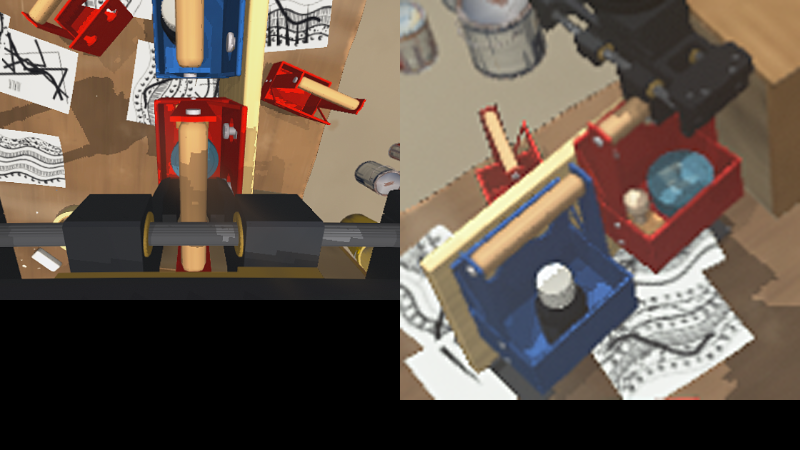

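The caddy is raised, its contents are in place and the blue one is undisturbed. Drawing it off gently (−y of the tool).

{"api": "carry_out", "payload": {
  "increments": [
    {"x": 0, "y": -0.01, "z": 0, "ax": 0, "ay": 0, "az": 0, "jaw": 1},
    {"x": 0, "y": -0.02, "z": 0, "ax": 0, "ay": 0, "az": 0, "jaw": 1},
    {"x": 0, "y": -0.03, "z": 0, "ax": 0, "ay": 0, "az": 0, "jaw": 1},
    {"x": 0, "y": -0.04, "z": 0, "ax": 0, "ay": 0, "az": 0, "jaw": 1},
    {"x": 0, "y": -0.05, "z": 0, "ax": 0, "ay": 0, "az": 0, "jaw": 1}
  ]
}}

```text
t: 7.05
tcp_pos: [0.5223, 0.3044, 0.2166]
tool_rot: [[-0.139, 0.99, 0.0], [0.99, 0.139, 0.0], [0.0, 0.0, -1.0]]
force: [-0.1, 0.7, -4.5]
opening: 0.0179
grip_force: 40.0
```

{"api": "carry_out", "payload": {
  "increments": [
    {"x": 0, "y": -0.02, "z": 0, "ax": 0, "ay": 0, "az": 0, "jaw": 1},
    {"x": 0, "y": -0.04, "z": 0, "ax": 0, "ay": 0, "az": 0, "jaw": 1},
    {"x": 0, "y": -0.07, "z": 0, "ax": 0, "ay": 0, "az": 0, "jaw": 1},
    {"x": 0, "y": -0.1, "z": 0, "ax": 0, "ay": 0, "az": 0, "jaw": 1},
    {"x": 0, "y": -0.13, "z": 0, "ax": 0, "ay": 0, "az": 0, "jaw": 1}
  ]
}}

```text
t: 7.55
tcp_pos: [0.4829, 0.2988, 0.2165]
tool_rot: [[-0.139, 0.99, -0.0], [0.99, 0.139, -0.0], [-0.0, -0.0, -1.0]]
force: [-0.9, 0.3, -4.4]
opening: 0.0178
grip_force: 40.0
```

```bash
python3 - <<'E'
from h import *
rel((.415,.27,.25))
s=cam('scene')['frame'][170:350,130:310]
c=cam('wrist')['frame']
im=np.zeros((450,800,3),np.uint8);im[:400,400:]=cv2.resize(s,(400,400),interpolation=cv2.INTER_CUBIC);im[:300,:400]=cv2.resize(c,(400,300))
cv2.imwrite('pics/l2.png',im[:,:,::-1])
E
```

```text
t 7.55 p [0.4829 0.2988 0.2165] yaw 98.0 tilt 0.01 q [ 29.2   3.2 104.5   0.   72.4  21.2] F [-0.9  0.3 -4.4] op 0.0178 grip 40.0
shift [-0.063 -0.238 -0.112] az None
```

View pics/l2.png

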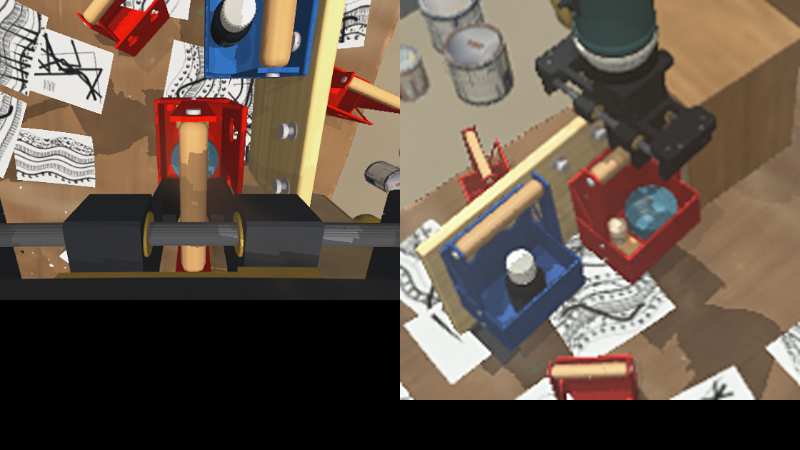

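{"api": "carry_out", "payload": {
  "increments": [
    {"x": 0, "y": -0.03, "z": -0.015, "ax": 0, "ay": 0, "az": 0, "jaw": 1},
    {"x": -0.01, "y": -0.08, "z": -0.04, "ax": 0, "ay": 0, "az": 0, "jaw": 1},
    {"x": -0.01, "y": -0.13, "z": -0.07, "ax": 0, "ay": 0, "az": 0, "jaw": 1},
    {"x": -0.02, "y": -0.18, "z": -0.095, "ax": 0, "ay": 0, "az": 0, "jaw": 1},
    {"x": -0.03, "y": -0.21, "z": -0.11, "ax": 0, "ay": 0, "az": 0, "jaw": 1}
  ]
}}

```text
t: 8.15
tcp_pos: [0.422, 0.2813, 0.2506]
tool_rot: [[-0.139, 0.99, 0.001], [0.99, 0.139, 0.001], [0.001, 0.001, -1.0]]
force: [0.6, -0.1, -4.5]
opening: 0.0176
grip_force: 40.0
```

```bash
python3 - <<'E'
from h import *
rel((.42,.16,.25),94);rel((.42,0,.25),89);rel((.42,-.14,.25),89)
E
```

```text
t 8.15 p [0.422  0.2813 0.2506] yaw 98.01 tilt 0.07 q [ 30.9  -4.8 108.8   0.   76.   22.8] F [ 0.6 -0.1 -4.5] op 0.0176 grip 40.0
shift [-0.399 -0.063  0.002] az 0.0223
t 8.15 p [0.422  0.2813 0.2506] yaw 98.01 tilt 0.07 q [ 30.9  -4.8 108.8   0.   76.   22.8] F [ 0.6 -0.1 -4.5] op 0.0176 grip 40.0
shift [-0.927 -0.137  0.001] az 0.0501
t 8.15 p [0.422  0.2813 0.2506] yaw 98.01 tilt 0.07 q [ 30.9  -4.8 108.8   0.   76.   22.8] F [ 0.6 -0.1 -4.5] op 0.0176 grip 40.0
shift [-1.39e+00 -2.02e-01  1.00e-03] az 0.0501
```

{"api": "carry_out", "payload": {
  "increments": [
    {"x": -0.04, "y": -0.006, "z": 0, "ax": 0, "ay": 0, "az": 0.003, "jaw": 1},
    {"x": -0.12, "y": -0.018, "z": 0, "ax": 0, "ay": 0, "az": 0.01, "jaw": 1},
    {"x": -0.22, "y": -0.033, "z": 0, "ax": 0, "ay": 0, "az": 0.018, "jaw": 1},
    {"x": -0.32, "y": -0.048, "z": 0, "ax": 0, "ay": 0, "az": 0.026, "jaw": 1},
    {"x": -0.42, "y": -0.063, "z": 0, "ax": 0, "ay": 0, "az": 0.034, "jaw": 1}
  ]
}}

```text
t: 8.65
tcp_pos: [0.4217, 0.152, 0.2492]
tool_rot: [[-0.031, 1.0, 0.0], [1.0, 0.031, -0.001], [-0.001, 0.0, -1.0]]
force: [0.5, -0.5, -5.0]
opening: 0.0177
grip_force: 40.0
```

```bash
python3 - <<'E'
from h import *
rel((.415,0.005,.25),89)
E
```

```text
t 8.65 p [0.4217 0.152  0.2492] yaw 91.8 tilt 0.05 q [ 16.7 -11.7 114.8  -0.   76.8  14.9] F [ 0.5 -0.5 -5. ] op 0.0177 grip 40.0
shift [-0.489 -0.038 -0.002] az 0.0156
```

{"api": "carry_out", "payload": {
  "increments": [
    {"x": -0.1, "y": -0.007, "z": 0, "ax": 0, "ay": 0, "az": 0.004, "jaw": 1},
    {"x": -0.2, "y": -0.014, "z": 0, "ax": 0, "ay": 0, "az": 0.008, "jaw": 1},
    {"x": -0.3, "y": -0.021, "z": 0, "ax": 0, "ay": 0, "az": 0.012, "jaw": 1},
    {"x": -0.4, "y": -0.028, "z": 0, "ax": 0, "ay": 0, "az": 0.016, "jaw": 1},
    {"x": -0.49, "y": -0.035, "z": 0, "ax": 0, "ay": 0, "az": 0.016, "jaw": 1}
  ]
}}

```text
t: 9.15
tcp_pos: [0.4157, 0.0043, 0.2493]
tool_rot: [[0.019, 1.0, 0.0], [1.0, -0.019, -0.001], [-0.001, 0.0, -1.0]]
force: [-0.3, 0.7, -4.8]
opening: 0.018
grip_force: 40.0
```

```bash
python3 - <<'E'
from h import *
rel((.43,-.14,.25),89)
E
```

```text
t 9.15 p [0.4157 0.0043 0.2493] yaw 88.91 tilt 0.06 q [-2.800e+00 -1.570e+01  1.179e+02 -1.000e-01  7.770e+01 -1.700e+00] F [-0.3  0.7 -4.8] op 0.018 grip 40.0
shift [-0.48   0.057 -0.002] az -0.0005
```

{"api": "carry_out", "payload": {
  "increments": [
    {"x": -0.1, "y": 0.01, "z": 0, "ax": 0, "ay": 0, "az": 0, "jaw": 1},
    {"x": -0.2, "y": 0.02, "z": 0, "ax": 0, "ay": 0, "az": 0, "jaw": 1},
    {"x": -0.3, "y": 0.03, "z": 0, "ax": 0, "ay": 0, "az": 0, "jaw": 1},
    {"x": -0.4, "y": 0.045, "z": 0, "ax": 0, "ay": 0, "az": 0, "jaw": 1},
    {"x": -0.48, "y": 0.06, "z": 0, "ax": 0, "ay": 0, "az": 0, "jaw": 1}
  ]
}}

```text
t: 9.65
tcp_pos: [0.4309, -0.1403, 0.2493]
tool_rot: [[0.019, 1.0, -0.0], [1.0, -0.019, -0.001], [-0.001, -0.0, -1.0]]
force: [1.0, 0.8, -3.9]
opening: 0.0174
grip_force: 40.0
```

```bash
python3 - <<'E'
from h import *
np.set_printoptions(precision=4,suppress=True)
rel((.545,-.249,.25),89)
c=cam('top');f=cv2.cvtColor(c['frame'],cv2.COLOR_RGB2HSV)
# outer tray rim: blue pixels row/col extents
m=cv2.inRange(f,(105,90,60),(125,255,255));m[:,:352]=0;m[:,428:]=0;m[:178]=0;m[285:]=0
n,l,s,_=cv2.connectedComponentsWithStats(m);i=1+np.argmax(s[1:,4]);r=cv2.minAreaRect(np.argwhere(l==i)[:,::-1].astype(np.float32));B=cv2.boxPoints(r)
P=np.array([plane(c,b,.022) for b in B]);print(r,P,P.mean(0))
E
```

```text
t 9.65 p [ 0.4309 -0.1403  0.2493] yaw 88.89 tilt 0.06 q [-21.1 -11.1 114.4  -0.1  76.7 -20. ] F [ 1.   0.8 -3.9] op 0.0174 grip 40.0
shift [-0.355  0.387 -0.002] az -0.0006
((388.7530517578125, 199.091552734375), (32.01555252075195, 57.13493728637695), 88.09085083007812) [[ 0.6264 -0.1465  0.022 ]
 [ 0.6296 -0.3462  0.022 ]
 [ 0.5164 -0.3422  0.022 ]
 [ 0.513  -0.1449  0.022 ]] [ 0.5714 -0.245   0.022 ]
```

{"api": "carry_out", "payload": {
  "increments": [
    {"x": -0.07, "y": 0.07, "z": 0, "ax": 0, "ay": 0, "az": 0, "jaw": 1},
    {"x": -0.15, "y": 0.15, "z": 0, "ax": 0, "ay": 0, "az": 0, "jaw": 1},
    {"x": -0.23, "y": 0.24, "z": 0, "ax": 0, "ay": 0, "az": 0, "jaw": 1},
    {"x": -0.3, "y": 0.32, "z": 0, "ax": 0, "ay": 0, "az": 0, "jaw": 1},
    {"x": -0.35, "y": 0.38, "z": 0, "ax": 0, "ay": 0, "az": 0, "jaw": 1}
  ]
}}

```text
t: 10.2
tcp_pos: [0.5443, -0.2471, 0.2487]
tool_rot: [[0.019, 1.0, -0.0], [1.0, -0.019, -0.001], [-0.001, -0.0, -1.0]]
force: [0.7, 0.8, -4.7]
opening: 0.0175
grip_force: 40.0
```

```bash
python3 - <<'E'
from h import *
rel((.543,-.247,.14),89)
E
```

```text
t 10.2 p [ 0.5443 -0.2471  0.2487] yaw 88.91 tilt 0.05 q [-26.8   5.4  98.7  -0.   75.9 -25.7] F [ 0.7  0.8 -4.7] op 0.0175 grip 40.0
shift [ 0.001 -0.004  0.362] az -0.0005
```

{"api": "carry_out", "payload": {
  "increments": [
    {"x": 0, "y": 0, "z": 0.06, "ax": 0, "ay": 0, "az": 0, "jaw": 1},
    {"x": 0, "y": 0, "z": 0.14, "ax": 0, "ay": 0, "az": 0, "jaw": 1},
    {"x": 0, "y": 0, "z": 0.22, "ax": 0, "ay": 0, "az": 0, "jaw": 1},
    {"x": 0, "y": 0, "z": 0.3, "ax": 0, "ay": 0, "az": 0, "jaw": 1},
    {"x": 0, "y": 0, "z": 0.36, "ax": 0, "ay": 0, "az": 0, "jaw": 1}
  ]
}}

```text
t: 10.7
tcp_pos: [0.5422, -0.2451, 0.139]
tool_rot: [[0.018, 1.0, -0.003], [1.0, -0.018, 0.001], [0.001, -0.003, -1.0]]
force: [-0.3, 0.5, -4.0]
opening: 0.0178
grip_force: 40.0
```

{"api": "carry_out", "payload": {
  "increments": [
    {"x": 0, "y": 0, "z": 0.007, "ax": 0, "ay": 0, "az": 0, "jaw": 1},
    {"x": 0, "y": 0, "z": 0.014, "ax": 0, "ay": 0, "az": 0, "jaw": 1},
    {"x": 0, "y": 0, "z": 0.021, "ax": 0, "ay": 0, "az": 0, "jaw": 1},
    {"x": 0, "y": 0, "z": 0.028, "ax": 0, "ay": 0, "az": 0, "jaw": 1},
    {"x": 0, "y": 0, "z": 0.035, "ax": 0, "ay": 0, "az": 0, "jaw": 1}
  ]
}}

```text
t: 11.2
tcp_pos: [0.5442, -0.2451, 0.1321]
tool_rot: [[0.018, 1.0, 0.002], [1.0, -0.018, -0.001], [-0.001, 0.002, -1.0]]
force: [0.4, 0.3, -4.8]
opening: 0.0177
grip_force: 40.0
```

{"api": "carry_out", "payload": {
  "increments": [
    {"x": 0, "y": 0, "z": 0.004, "ax": 0, "ay": 0, "az": 0, "jaw": 1},
    {"x": 0, "y": 0, "z": 0.007, "ax": 0, "ay": 0, "az": 0, "jaw": 1},
    {"x": 0, "y": 0, "z": 0.01, "ax": 0, "ay": 0, "az": 0, "jaw": 1},
    {"x": 0, "y": 0, "z": 0.013, "ax": 0, "ay": 0, "az": 0, "jaw": 1},
    {"x": 0, "y": 0, "z": 0.013, "ax": 0, "ay": 0, "az": 0, "jaw": 1}
  ]
}}

```text
t: 11.7
tcp_pos: [0.5437, -0.2447, 0.1278]
tool_rot: [[0.018, 1.0, 0.0], [1.0, -0.018, -0.0], [-0.0, 0.0, -1.0]]
force: [-1.6, 1.6, 0.7]
opening: 0.0178
grip_force: 40.0
```

Contact: the weight is off the wrist. Letting go.

{"api": "carry_out", "payload": {
  "increments": [
    {"x": 0, "y": 0, "z": 0, "ax": 0, "ay": 0, "az": 0, "jaw": 1},
    {"x": 0, "y": 0, "z": 0, "ax": 0, "ay": 0, "az": 0, "jaw": 1},
    {"x": 0, "y": 0, "z": 0, "ax": 0, "ay": 0, "az": 0, "jaw": 0.4},
    {"x": 0, "y": 0, "z": 0, "ax": 0, "ay": 0, "az": 0, "jaw": 0},
    {"x": 0, "y": 0, "z": 0, "ax": 0, "ay": 0, "az": 0, "jaw": -0.2}
  ],
  "squeeze": 8
}}

```text
t: 12.2
tcp_pos: [0.5439, -0.2449, 0.1274]
tool_rot: [[0.018, 1.0, 0.001], [1.0, -0.018, -0.0], [-0.0, 0.001, -1.0]]
force: [-0.2, 0.5, -0.1]
opening: 0.0399
grip_force: 0.0
```

{"api": "carry_out", "payload": {
  "increments": [
    {"x": 0, "y": 0, "z": 0, "ax": 0, "ay": 0, "az": 0, "jaw": -0.2},
    {"x": 0, "y": 0, "z": 0, "ax": 0, "ay": 0, "az": 0, "jaw": -0.2},
    {"x": 0, "y": 0, "z": 0, "ax": 0, "ay": 0, "az": 0, "jaw": -0.2},
    {"x": 0, "y": 0, "z": 0, "ax": 0, "ay": 0, "az": 0, "jaw": -0.2},
    {"x": 0, "y": 0, "z": 0, "ax": 0, "ay": 0, "az": 0, "jaw": -0.2}
  ]
}}

```text
t: 12.7
tcp_pos: [0.5435, -0.2447, 0.1271]
tool_rot: [[0.018, 1.0, -0.0], [1.0, -0.018, 0.0], [0.0, -0.0, -1.0]]
force: [0.5, 0.3, 0.2]
opening: 0.0527
grip_force: 0.0
```

{"api": "carry_out", "payload": {
  "increments": [
    {"x": 0, "y": 0, "z": -0.03, "ax": 0, "ay": 0, "az": 0, "jaw": -0.2},
    {"x": 0, "y": 0, "z": -0.1, "ax": 0, "ay": 0, "az": 0, "jaw": -0.2},
    {"x": 0, "y": 0, "z": -0.2, "ax": 0, "ay": 0, "az": 0, "jaw": -0.2},
    {"x": 0, "y": 0, "z": -0.33, "ax": 0, "ay": 0, "az": 0, "jaw": -0.2},
    {"x": 0, "y": 0, "z": -0.46, "ax": 0, "ay": 0, "az": 0, "jaw": -0.2}
  ]
}}

```text
t: 13.2
tcp_pos: [0.5431, -0.2445, 0.2667]
tool_rot: [[0.018, 1.0, -0.0], [1.0, -0.018, 0.0], [0.0, -0.0, -1.0]]
force: [0.7, -0.3, 0.9]
opening: 0.0523
grip_force: 0.0
```

{"api": "carry_out", "payload": {
  "increments": [
    {"x": 0, "y": -0.1, "z": 0, "ax": 0, "ay": 0, "az": 0, "jaw": -0.2},
    {"x": 0, "y": -0.2, "z": 0, "ax": 0, "ay": 0, "az": 0, "jaw": -0.2},
    {"x": 0, "y": -0.3, "z": 0, "ax": 0, "ay": 0, "az": 0, "jaw": -0.2},
    {"x": 0, "y": -0.4, "z": 0, "ax": 0, "ay": 0, "az": 0, "jaw": -0.2},
    {"x": 0, "y": -0.45, "z": 0, "ax": 0, "ay": 0, "az": 0, "jaw": -0.2}
  ]
}}

```text
t: 13.7
tcp_pos: [0.4068, -0.2422, 0.2659]
tool_rot: [[0.018, 1.0, 0.001], [1.0, -0.018, -0.001], [-0.001, 0.001, -1.0]]
force: [0.4, -0.3, 0.2]
opening: 0.0525
grip_force: 0.0
```

```bash
python3 - <<'E'
from h import *
rel()
s=cam('scene');t=cam('top');w=cam('wrist')['frame']
q=proj(s,(.545,-.247,.171))[0];r=proj(t,(.545,-.247,.171))[0];print(q,r)
def crop(c,q,h=60):
    u,v=map(int,q);return cv2.resize(c['frame'][max(v-h,0):v+h,max(u-h,0):u+h],(400,400),interpolation=cv2.INTER_CUBIC)
a=np.hstack([crop(s,q,65),crop(t,r)]);b=np.zeros((200,800,3),np.uint8);b[:200,:266]=cv2.resize(w,(266,200));b[:,300:500]=cv2.resize(s['frame'][190:330,120:260],(200,200))
cv2.imwrite('pics/end.png',np.vstack([a,b])[:,:,::-1])
E
```

```text
t 13.7 p [ 0.4068 -0.2422  0.2659] yaw 88.96 tilt 0.05 q [-33.8  -9.1 111.   -0.   78.1 -32.7] F [ 0.4 -0.3  0.2] op 0.0525 grip 0.0
[363.86417491 149.94207213] [401.62851594 198.55387019]
```

View pics/end.png

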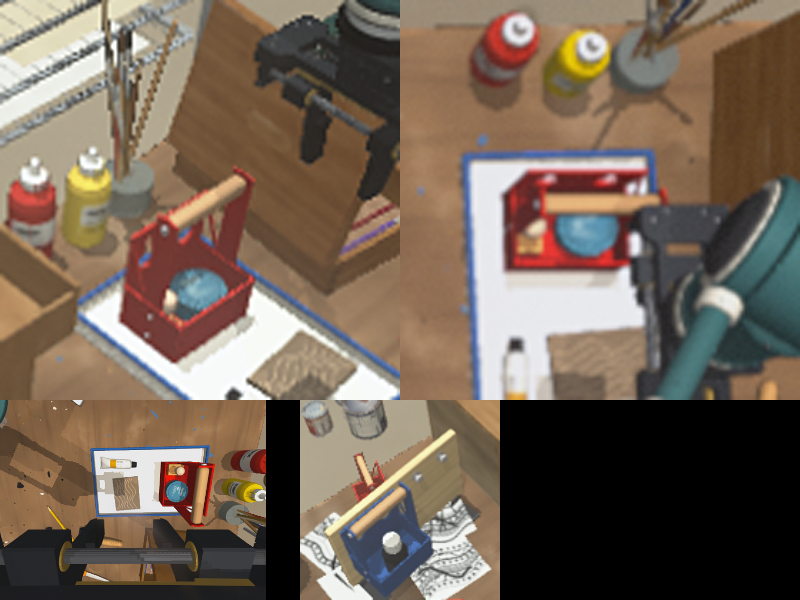

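The red caddy stands flat in the tray's far half, with its handle at about (200,200) in both crops. Stamp and tin are inside, the tube and block are untouched, and the blue caddy still hangs. Handing in.

```bash
python3 -c "
from plant import robot
print(robot.job_done())"
```

```text
the job is handed in; nothing more can be done
None
```

The job is handed in at about 14 s of the 46 s allowed: the red caddy stands released in the tray's far half with stamp and tin inside, and the blue caddy, lino block and tube look undisturbed in the last pictures; the hand-in gave no verdict.

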